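# Ease the sticking tray-locker door and stow the lure organiser

## Task

Damp has swollen the track of the low tray locker. Slide its green door open by the black pull, gently, until you feel it start to bind, without forcing it, then back it off a little so that it runs free again and leave it standing there. Then push the clear lure organiser, lying flat and end first, through the gap until it is wholly inside, straight and behind the line of the door, and leave everything else on the shelf where it lies.

Things in the scene. Friction and masses are not known exactly. Their poses are not given: they have to be found in the camera images.
- locker: Low tray locker fixed on the triangular birch shelf (shelf top 18 mm above the bench): 360 wide (y), 185 deep (x), 9 mm birch walls 46 high, clear 6 mm top set back 14 mm from the front; no floor or sill, the shelf runs straight in. Origin: middle of the front, at shelf level, in the plane of the walls' front ends; x points into the locker, away from the robot, y to the robot's left.
- jamb (a point): Foot of the left jamb: front end of the left side wall, on its inner face (locker x = 0, y = +0.171, shelf level). The open bay runs from here 150 mm to the locker's -y, to a divider at y = +0.021; it is 176 mm deep to the back wall and 46 mm high under the top. The right-hand bay is shut by a fixed clear pane.
- track: Aluminium door track lying on the front edge of the clear top, along the locker's whole width, same origin and axes as the locker: locker x = 0.014 to 0.028, from 52 to 62 mm above the shelf (the highest part of the locker). Somewhere inside, out of sight, it is swollen.
- door: Green sliding door, 160 wide, 5 thick, top 60 mm above the shelf, hung from the track by two steel arms, in front of the locker (locker x = -0.013 to -0.008), 3 mm clear of the shelf; it slides along the locker's y and opens to -y (the robot's right), at most 148 mm. Origin: below its leading (left) edge, mid-thickness, at shelf level; axes as the locker's; the panel runs to y = -0.160.
- pull (a point): Grip point of the door's black fin-shaped pull, 34 mm in front of the door's mid-plane (locker x = -0.0445), 110 mm from the leading edge, 32 mm above the shelf. The fin is 14 mm thick (along y), stands 46 mm out from the door and reaches from 8 to 46 mm above the shelf. It can be gripped from above across its thickness or pushed sideways.
- door_edge (a point): Middle of the door's leading edge, 30 mm up. Gap = its distance from the jamb along y; 0 to 30 mm at the start. About 2 N running friction; the door stays where left. The tight spot begins at a gap somewhere from 74 to 100 mm (unknown): the resistance rises by 1 N, then 1 N per mm, over the running friction, and eases on moving back. Over 18 N against the swelling is forcing.
- organiser: The clear lure organiser, a closed flat box 160 mm long (its x), 58 mm wide (its y), 36 mm high, 0.15 to 0.31 kg, with coloured lures inside, lying flat on the shelf. Origin: centre of its underside; z up. Either end may go in first.
- reel: Red plastic hand reel, 104 mm across, 46 mm high (72 mm with its crank peg), lying on its side; origin: centre of its underside. To be left alone.
- pirk1: Chrome pirk (metal jig), 135 mm long along its x, about 20 mm thick, with a hook; origin: centre of its underside. To be left alone.
- pirk2: A second, like chrome pirk. To be left alone.
- headlamp: Black headlamp body, 46 x 64 x 44 mm, with a turning knob on top (55 mm in all); origin: centre of its underside. To be left alone.
- hook_box: Small steel hook box with a hinged flap, 72 x 102 x 31 mm; origin: centre of its underside. To be left alone.
- oil: White reel-oil bottle, 44 mm across, 95 mm high; origin: centre of its underside. To be left alone.
- screwdriver: Screwdriver, 170 mm long, lying along its x. To be left alone.

How it is judged:
By the outcome, as a careful person would: the job done as asked, in the order asked, and still so for the second after the job is handed in, with the robot touching nothing.
It also fails if it takes over 72 s, if anything falls off the work surface, if the arm or the gripper's body presses on something with over 40 N, if the wrist force passes 120 N, or if a joint passes its speed limit or range.

## Robot

A 7-joint arm with a two-finger parallel gripper is mounted at the origin on the work surface. World frame = base frame: x ahead of the robot, y to its left, z up, the work surface at z = 0. Lengths are in m, angles in rad, forces in N, time in s.
With the tool pointing down it reaches from about 0.425 to 1.025 m from the base axis. Payload 9.4 kg.
Tool frame: the origin (TCP) lies midway between the tips of the shut fingers; the grasp point (between the pads) lies 19 mm behind it; z points along the fingers, y is the line along which they close (so a half turn about z gives the same grasp; the last joint's range is limited). The gripper opens to 93 mm and grips with 3 to 60 N. Pads are 15 mm wide; open, the fingers measure 128 mm over their backs; the gripper's body (75 mm by 188 mm) begins 65 mm behind the grasp point.
Start: joints at [-1.247, 0.599, -0.003, 1.599, 0.002, 0.943, -0.08], TCP at [0.283, 0.668, 0.219] pointing down, gripper open.
Joint ranges: [-2.57, 2.57], [-0.35, 1.97], [-1.29, 1.29], [0.11, 2.56], [-1.05, 4.19], [0.11, 1.86], [-2.63, 2.63]. Speed limits (rad/s): [2.22, 2.22, 3.01, 3.01, 3.14, 3.14, 3.14].

## Interface

Orientations are given as a unit quaternion [w, x, y, z].
In Python, from station import manip gives the robot as it stands.
- The arm moves only by the shell command python3 shift.py 'ROWS' [OPENING] [FORCE]. ROWS is a JSON list of rows, 1 to 20 of them, each written [[dx, dy, dz], [rx, ry, rz]]: dx, dy, dz in units of 50 mm, then a rotation vector rx, ry, rz in units of 0.05 rad; each row is the pose to reach, as a shift and turn from the pose commanded when the command began, along the tool's axes at that moment; what a row does not reach only later rows make up. A row lasts 1/8 s, in which the tool goes at most 0.0625 m and 0.188 rad, less where a joint would pass 70% of its speed; a pose out of reach is approached as far as the arm can. OPENING is the finger opening in m, set as the command begins (- or left out keeps the last). The fingers move at their own pace and stop on an object; FORCE is the grip in N (left out, the last holds). Time passes only in rows, so rows that do not move let the fingers close. It prints the time, the measured TCP pose, the force, the opening and the grip force at its end. Input that does not fit is refused with a message, and nothing moves.
- manip.sense(): the state, without advancing time (a new reading comes with each control period).
- manip.read_camera(name): name is "scene" or "top"; returns the picture (400x640x3 uint8, red, green, blue); there is no depth.
- manip.calibration(name): a dict with "fx", "fy", "cx", "cy" (pixels), "R" (3x3) and "t" (3): a world point X has camera coordinates R X + t. Camera axes: x right, y down, z forward; pixel columns grow to the right and rows downward; lengths in m; the calibration is good to about 2 mm. A picture is of the moment at which its call begins. calibration takes no time and is no camera call.
- manip.finish_job(): hands the job in; it is judged then, once.
The state is a dict: "t": time; "q": joint angles; "joint_vel": joint speeds; "tau": joint torques, N m; "eef_pos": TCP position; "ee_rot": TCP orientation; "force": force on the tool from outside, world axes, zero at the start; "wrist_torque": the same for the moment, N m; "width": finger opening in m; "grip_force": force on a finger pad.
Only numpy, scipy, OpenCV 4.12 (cv2) and the standard library are available. Lean on these libraries where they do the work, as an engineer would, in place of code of your own. Each camera call takes 0.05 s, during which the arm holds its last target. There are 200 camera calls.

## Working session

There is one attempt and no reset: what is moved stays moved. The work goes in short steps, Python scripts to look and compute and a shell command to move; the robot and the scene stay as the last step left them, time stands still between calls to the robot, and variables do not carry over. Pictures are saved under pics/ and viewed, at most 10 in all, crops included, and the job is handed in when it is done.

```bash
ls; mkdir -p pics; python3 - <<'E'
from station import manip
import cv2,numpy as np
s=manip.sense();print(s)
for n in("scene","top"):
    im=manip.read_camera(n);cv2.imwrite(f"pics/{n}0.png",im[:,:,::-1])
    c=manip.calibration(n);print(n,{k:np.round(v,4).tolist() for k,v in c.items()}, (-np.array(c["R"]).T@np.array(c["t"])).round(3))
E
```

```text
pics
shift.py
station.py
{'t': 0.0, 'q': array([-1.24666617,  0.60010296, -0.00255482,  1.60010532,  0.00179281,
        0.94291908, -0.07978588]), 'joint_vel': array([ 3.13843921e-04,  7.66260450e-05,  2.12569838e-04, -6.13933334e-04,
        7.92432514e-04, -2.15379013e-03,  1.22092742e-03]), 'tau': array([-2.37154512e-03, -7.65051699e+01,  1.49673387e+00, -2.52353632e+01,
       -5.24302432e-02,  1.68413267e-02,  1.41009041e-04]), 'eef_pos': array([0.28270207, 0.66708698, 0.21778459]), 'ee_rot': array([-8.89530618e-05,  1.99037878e-01,  9.79991498e-01, -7.61041615e-04]), 'force': array([0.54119688, 0.49752391, 0.55276869]), 'wrist_torque': array([-0.00492342,  0.02126756, -0.0160578 ]), 'grip_force': 0.0, 'width': 0.09321539748221327}
scene {'fx': 365.7232, 'fy': 365.7232, 'cx': 314.4019, 'cy': 205.0138, 'R': [[0.5317, 0.8467, 0.0223], [0.4797, -0.2793, -0.8318], [-0.698, 0.4529, -0.5546]], 't': [-0.2933, -0.2234, 1.3971]} [ 1.238 -0.447  0.596]
top {'fx': 378.9074, 'fy': 378.9074, 'cx': 322.1679, 'cy': 191.9577, 'R': [[0.0014, -1.0, -0.0071], [-0.9942, -0.0006, -0.1075], [0.1075, 0.0072, -0.9942]], 't': [-0.0378, 0.5432, 1.0111]} [ 0.431 -0.045  1.063]
```

View pics/scene0.png

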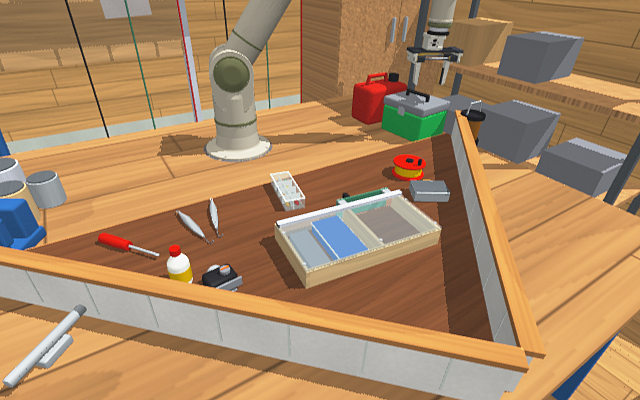

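View pics/top0.png

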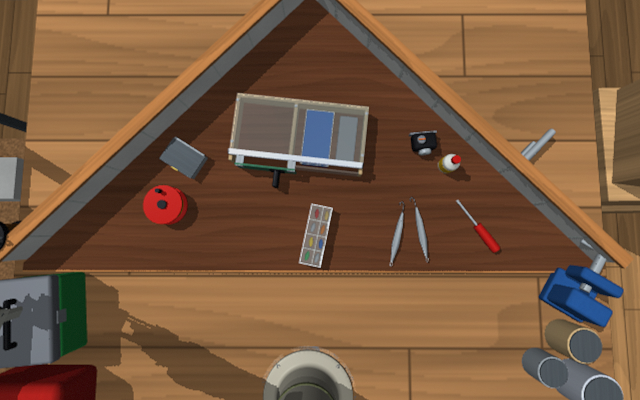

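The scene view shows the locker mid-picture with the organiser toward the robot. In the top view, the locker front runs from about (230,160) to (365,170), the pull is at (277,180) and the organiser at (316,236). Next I'll enlarge that area.

```bash
python3 - <<'E'
import cv2
im=cv2.imread("pics/top0.png")[85:275,215:385]
cv2.imwrite("pics/c0.png",cv2.resize(im[60:],None,fx=4.5,fy=4.5,interpolation=cv2.INTER_CUBIC))
E
cat > h.py <<'E'
import numpy as np
from station import manip
def ray(n,uv,z):
    c=manip.calibration(n);R=np.array(c["R"]);t=np.array(c["t"])
    d=R.T@np.array([(uv[0]-c["cx"])/c["fx"],(uv[1]-c["cy"])/c["fy"],1]);o=-R.T@t
    return (o+d*(z-o[2])/d[2])[:2]
def proj(n,X):
    c=manip.calibration(n);p=np.array(c["R"])@X+np.array(c["t"])
    return np.array([c["fx"]*p[0]/p[2]+c["cx"],c["fy"]*p[1]/p[2]+c["cy"]])
E
```

```text
(no output)
```

View pics/c0.png

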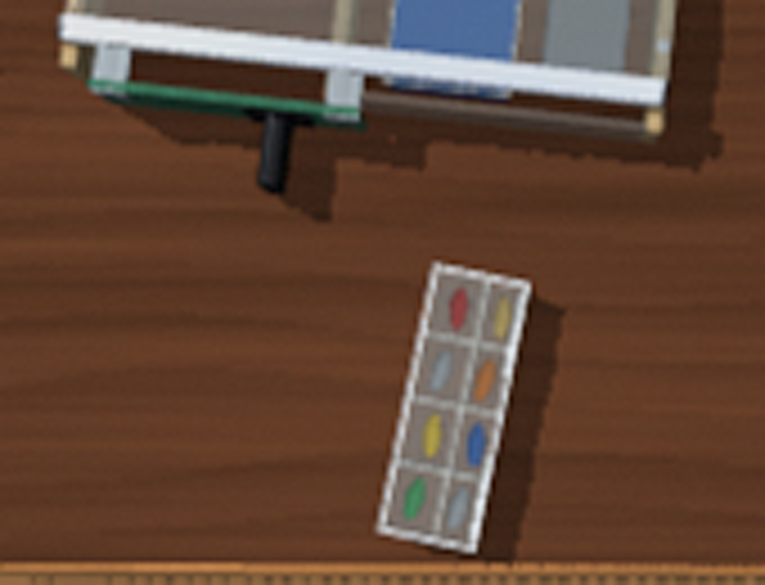

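The crop shows the white track from (60,30) to (665,90), the green door from (93,88) to (360,115), and the black pull with its tip at about (272,190). The organiser's top corners are (435,264), (530,286), (474,552) and (380,533).

```bash
cat > m.py <<'E'
from h import *
import cv2
im=cv2.imread("pics/top0.png")
f=lambda p:((np.array(p)+.5)/4.5-.5+np.array([215,145]))
# track
m=(im.min(2)>190).astype(np.uint8); m[:140]=0;m[185:]=0;m[:,:222]=0;m[:,372:]=0
n,l,st,ce=cv2.connectedComponentsWithStats(m);k=1+st[1:,4].argmax();print(st[k])
pts=np.argwhere(l==k)[:,::-1].astype(float)
W=np.array([ray("top",p,.080) for p in pts]).astype(np.float32)
r=cv2.minAreaRect(W);print("track",r)
d=cv2.fitLine(W,cv2.DIST_L2,0,.01,.01).ravel()
yax=d[:2]*np.sign(d[1]);xax=np.array([yax[1],-yax[0]])
yaw=np.arctan2(xax[1],xax[0]);a=W@yax
print("ends",a.min(),a.max(),a.max()-a.min())
mid=(a.min()+a.max())/2
O=yax*mid+xax*(np.median(W@xax)-.021)
# median of arrays across band: centre x=.021
print("locker O",O,"yaw",yaw)
L=lambda p:(p-O)@np.c_[xax,yax]
C=[(435,264),(530,286),(474,552),(380,533)]
c=np.array([ray("top",f(p),.054) for p in C]);print("org corners",c.round(4),"sides",[np.linalg.norm(c[i]-c[i-1]).round(4) for i in range(4)])
ax=(c[0]+c[1]-c[2]-c[3]);print("org c",c.mean(0),"yaw",np.arctan2(ax[1],ax[0]),"L",L(c.mean(0)))
print("door edge L",L(ray("top",f((92,84)),.078)),L(ray("top",f((360,116)),.078)))
print("pull tip L",L(ray("top",f((272,187)),.064)),"fin edges",[L(ray("top",f(p),.064)) for p in((260,155),(292,155))])
print("wall foot L",L(ray("top",f((68,64)),.064)),L(ray("top",f((654,132)),.064)))
for p in((0,.171),(0,-.18),(.185,.18),(.185,-.18)):
  w=O+p[0]*xax+p[1]*yax; print(p,w.round(4),"scene px",proj("scene",np.r_[w,.064]).round(1))
np.savez("lk.npz",O=O,xax=xax,yax=yax)
E
python3 m.py
```

```text
[229 148 133  19 591]
track ((0.6287820339202881, 0.03488492965698242), (0.35170304775238037, 0.013285265304148197), 83.51048278808594)
ends -0.07125805 0.28043365 0.35169172
locker O [0.60822827 0.03718392] yaw -0.11142965
org corners [[ 0.5101 -0.0084]
 [ 0.4971 -0.0647]
 [ 0.3418 -0.0319]
 [ 0.3527  0.023 ]] sides [np.float64(0.1606), np.float64(0.0579), np.float64(0.1587), np.float64(0.056)]
org c [ 0.42544181 -0.02047508] yaw -0.2027237953039911 L [-0.1752412  -0.07762711]
door edge L [-0.01150665  0.15514731] [-0.0128439 -0.0035744]
pull tip L [-0.05861958  0.04441461] fin edges [array([-0.04046938,  0.05388738]), array([-0.03835301,  0.03503742])]
wall foot L [0.00108483 0.17469013] [-0.00077218 -0.17644998]
(0, 0.171) [0.6272 0.2071] scene px [392.4 192.9]
(0, -0.18) [ 0.5882 -0.1417] scene px [273.5 223.6]
(0.185, 0.18) [0.8121 0.1955] scene px [440.8 229.1]
(0.185, -0.18) [ 0.7721 -0.1623] scene px [305.2 272.9]
```

Measured sizes match: organiser 160×57, fin centre at y=0.0445, gap about 16 mm. Next is a helper that works out shifts in tool axes.

```bash
cat >> h.py <<'E'
from scipy.spatial.transform import Rotation as Ro
k=np.load("lk.npz");O,xax,yax=k["O"],k["xax"],k["yax"];LY=np.arctan2(xax[1],xax[0])
def W(x,y):return O+x*xax+y*yax
def LL(p):return ((np.array(p)[:2]-O)@np.c_[xax,yax]).round(4)
def rot(s):q=s["ee_rot"];return Ro.from_quat([q[1],q[2],q[3],q[0]])
def to(xy,z,yaw=LY):
    """yaw: direction angle of object x; tool y is set along object y (or minus)"""
    s=manip.sense();R=rot(s);d=R.inv().apply(np.r_[xy,z]-s["eef_pos"])
    best=None
    for h in(0,np.pi):
        a=yaw+np.pi/2+h; ty=np.array([np.cos(a),np.sin(a),0]);tz=np.array([0,0,-1.]);T=Ro.from_matrix(np.c_[np.cross(ty,tz),ty,tz])
        r=(R.inv()*T).as_rotvec()
        if best is None or np.linalg.norm(r)<np.linalg.norm(best):best=r
    print("shift",d.round(4),"rot",best.round(4),"| now L",LL(s["eef_pos"]),"z",s["eef_pos"][2].round(4),"F",s["force"].round(1),"FL",LL(s["force"][:2]+O),"t",s["t"])
E
python3 -c "
from h import *
print(W(-.0445,.0445)); to(W(-.0445,.0445),.11)"
```

```text
[0.5689526 0.0863563]
shift [-0.4901 -0.423   0.1085] rot [-1.300e-03 -1.000e-04 -2.893e-01] | now L [-0.3935  0.5899] z 0.2179 F [ 0.8 -0.7  0.8] FL [ 0.8307 -0.5779] t 0.1
```
Go at z .218 minus: descend to .11: fin top .064, TCP z .11. Straight line via lower z; fine over hookbox (.049), reel(.09 at y~.37,x~.5?). Path passes... keep high until near end.

Careful with the scale: shifts go in units of 50 mm and turns go in units of 0.05 rad. That gives: -0.11 m is -2.2, 0.09 m is 1.8, -0.289 rad is -5.78.

```bash
python3 shift.py '[[[-0.8, -0.7, 0], [0, 0, 0]], [[-1.7, -1.46, 0], [0, 0, -2]], [[-2.6, -2.2, 0], [0, 0, -4]], [[-3.5, -3, 0], [0, 0, -5.78]], [[-4.4, -3.8, 0], [0, 0, -5.78]], [[-5.3, -4.56, 0], [0, 0, -5.78]], [[-6.2, -5.34, 0], [0, 0, -5.78]], [[-7.1, -6.12, 0], [0, 0, -5.78]], [[-8, -6.9, 0], [0, 0, -5.78]], [[-8.9, -7.68, 0.6], [0, 0, -5.78]], [[-9.5, -8.2, 1.4], [0, 0, -5.78]], [[-9.8, -8.46, 1.8], [0, 0, -5.78]], [[-9.8, -8.46, 1.8], [0, 0, -5.78]], [[-9.8, -8.46, 1.8], [0, 0, -5.78]]]' 0.06
python3 -c "
from h import *
to(W(-.0445,.0445),.033)"
```

```text
t: 1.85
eef_pos: [0.5689, 0.0891, 0.1295]
ee_rot: [0.0, 0.055, 0.998, 0.001]
force: [0.7, 0.7, 0.5]
width: 0.0597
grip_force: 0.0
shift [-0.0003 -0.0028  0.0965] rot [0.0012 0.0005 0.0018] | now L [-0.0448  0.0472] z 0.1295 F [0.7 0.7 0.5] FL [0.6289 0.8081] t 1.85
```

Converted, 0.0965 m is 1.93, 0.08 m is 1.6.

```bash
python3 shift.py '[[[0, -0.06, 0.8], [0, 0, 0]], [[0, -0.06, 1.6], [0, 0, 0]], [[0, -0.06, 1.93], [0, 0, 0]], [[0, -0.06, 1.93], [0, 0, 0]]]' 0.06
python3 shift.py '[[[0, 0, 0], [0, 0, 0]], [[0, 0, 0], [0, 0, 0]], [[0, 0, 0], [0, 0, 0]], [[0, 0, 0], [0, 0, 0]], [[0, 0, 0], [0, 0, 0]], [[0, 0, 0], [0, 0, 0]]]' 0 35
python3 -c "
from h import *
to(W(-.0445,.0445-.05),.033)"
```

```text
t: 2.35
eef_pos: [0.5684, 0.0852, 0.0323]
ee_rot: [-0.0, 0.055, 0.998, 0.0]
force: [-0.7, 0.0, -0.6]
width: 0.0598
grip_force: 0.0
t: 3.1
eef_pos: [0.569, 0.0844, 0.0324]
ee_rot: [0.0, 0.056, 0.998, 0.0]
force: [-0.9, 2.2, 3.4]
width: 0.0138
grip_force: 35.0
shift [ 0.0002 -0.0481 -0.0007] rot [0.0006 0.0006 0.0002] | now L [-0.0443  0.0426] z 0.0324 F [-0.9  2.2  3.4] FL [-1.0929  2.1059] t 3.1
```

```bash
python3 shift.py '[[[0, -0.08, 0], [0, 0, 0]], [[0, -0.18, 0], [0, 0, 0]], [[0, -0.28, 0], [0, 0, 0]], [[0, -0.38, 0], [0, 0, 0]], [[0, -0.48, 0], [0, 0, 0]], [[0, -0.58, 0], [0, 0, 0]], [[0, -0.68, 0], [0, 0, 0]], [[0, -0.76, 0], [0, 0, 0]], [[0, -0.82, 0], [0, 0, 0]], [[0, -0.86, 0], [0, 0, 0]], [[0, -0.9, 0], [0, 0, 0]]]' 
python3 -c "
from h import *
to(W(-.0445,-.02),.033)"
python3 shift.py '[[[0, -0.02, 0], [0, 0, 0]], [[0, -0.04, 0], [0, 0, 0]], [[0, -0.06, 0], [0, 0, 0]]]'
python3 -c "
from h import *
to(W(-.0445,-.02),.033)"
python3 shift.py '[[[0, -0.02, 0], [0, 0, 0]], [[0, -0.04, 0], [0, 0, 0]], [[0, -0.06, 0], [0, 0, 0]]]'
python3 -c "
from h import *
to(W(-.0445,-.02),.033)"
```

```text
t: 4.47
eef_pos: [0.5639, 0.0387, 0.0324]
ee_rot: [0.0, 0.056, 0.998, 0.0]
force: [1.0, 2.6, 4.4]
width: 0.0135
grip_force: 35.0
shift [ 0.0003 -0.0166 -0.0006] rot [ 0.0001  0.0007 -0.0006] | now L [-0.0442 -0.0034] z 0.0324 F [1.  2.6 4.4] FL [0.7364 2.7126] t 4.475
t: 4.85
eef_pos: [0.5636, 0.0358, 0.0323]
ee_rot: [0.0, 0.056, 0.998, -0.0]
force: [1.1, 1.7, 4.9]
width: 0.014
grip_force: 35.0
shift [ 0.0003 -0.0136 -0.0007] rot [ 0.      0.0007 -0.0006] | now L [-0.0442 -0.0064] z 0.0323 F [1.1 1.7 4.9] FL [0.9194 1.7907] t 4.85
t: 5.22
eef_pos: [0.5633, 0.0328, 0.0323]
ee_rot: [0.0, 0.056, 0.998, 0.0]
force: [0.4, 2.3, 4.5]
width: 0.0139
grip_force: 35.0
shift [ 0.0003 -0.0106 -0.0007] rot [ 0.0001  0.0007 -0.0007] | now L [-0.0442 -0.0094] z 0.0323 F [0.4 2.3 4.5] FL [0.1014 2.3185] t 5.225
```

```bash
cat > chk.py <<'E'
from h import *
import sys
s=manip.sense();f=LL(s["force"][:2]+O);print("y",LL(s["eef_pos"])[1],"F",f,"t",s["t"]);sys.exit(int(f[1]>4.8))
E
python3 shift.py '[[[0, -0.02, 0], [0, 0, 0]], [[0, -0.03, 0], [0, 0, 0]], [[0, -0.03, 0], [0, 0, 0]]]' >/dev/null; python3 chk.py &&
python3 shift.py '[[[0, -0.02, 0], [0, 0, 0]], [[0, -0.03, 0], [0, 0, 0]], [[0, -0.03, 0], [0, 0, 0]]]' >/dev/null; python3 chk.py &&
python3 shift.py '[[[0, -0.02, 0], [0, 0, 0]], [[0, -0.03, 0], [0, 0, 0]], [[0, -0.03, 0], [0, 0, 0]]]' >/dev/null; python3 chk.py &&
python3 shift.py '[[[0, -0.02, 0], [0, 0, 0]], [[0, -0.03, 0], [0, 0, 0]], [[0, -0.03, 0], [0, 0, 0]]]' >/dev/null; python3 chk.py &&
python3 shift.py '[[[0, -0.02, 0], [0, 0, 0]], [[0, -0.03, 0], [0, 0, 0]], [[0, -0.03, 0], [0, 0, 0]]]' >/dev/null; python3 chk.py &&
python3 shift.py '[[[0, -0.02, 0], [0, 0, 0]], [[0, -0.03, 0], [0, 0, 0]], [[0, -0.03, 0], [0, 0, 0]]]' >/dev/null; python3 chk.py
```

```text
y -0.011 F [-0.1884  1.7333] t 5.6
y -0.0125 F [0.341  1.6936] t 5.975
y -0.014 F [0.901  2.1742] t 6.35
y -0.0155 F [0.4725 2.028 ] t 6.725
y -0.017 F [0.0841 1.5275] t 7.1
y -0.0184 F [0.906  1.5444] t 7.475
```

```bash

python3 shift.py '[[[0, -0.02, 0], [0, 0, 0]], [[0, -0.03, 0], [0, 0, 0]], [[0, -0.03, 0], [0, 0, 0]]]' >/dev/null; python3 chk.py &&
python3 shift.py '[[[0, -0.02, 0], [0, 0, 0]], [[0, -0.03, 0], [0, 0, 0]], [[0, -0.03, 0], [0, 0, 0]]]' >/dev/null; python3 chk.py &&
python3 shift.py '[[[0, -0.02, 0], [0, 0, 0]], [[0, -0.03, 0], [0, 0, 0]], [[0, -0.03, 0], [0, 0, 0]]]' >/dev/null; python3 chk.py &&
python3 shift.py '[[[0, -0.02, 0], [0, 0, 0]], [[0, -0.03, 0], [0, 0, 0]], [[0, -0.03, 0], [0, 0, 0]]]' >/dev/null; python3 chk.py &&
python3 shift.py '[[[0, -0.02, 0], [0, 0, 0]], [[0, -0.03, 0], [0, 0, 0]], [[0, -0.03, 0], [0, 0, 0]]]' >/dev/null; python3 chk.py &&
python3 shift.py '[[[0, -0.02, 0], [0, 0, 0]], [[0, -0.03, 0], [0, 0, 0]], [[0, -0.03, 0], [0, 0, 0]]]' >/dev/null; python3 chk.py
```

```text
y -0.0199 F [0.064  1.2738] t 7.85
y -0.0214 F [0.1356 1.9374] t 8.225
y -0.0229 F [-0.1242  1.8615] t 8.6
y -0.0242 F [0.6926 2.5115] t 8.975
y -0.0253 F [0.6339 3.7864] t 9.35
y -0.0264 F [0.0994 4.7322] t 9.725
```

```bash

python3 shift.py '[[[0, -0.02, 0], [0, 0, 0]], [[0, -0.03, 0], [0, 0, 0]], [[0, -0.03, 0], [0, 0, 0]]]' >/dev/null; python3 chk.py 
```

```text
y -0.0276 F [-0.3875  5.5624] t 10.1
```

```bash

python3 shift.py '[[[0, 0.02, 0], [0, 0, 0]], [[0, 0.06, 0], [0, 0, 0]], [[0, 0.1, 0], [0, 0, 0]], [[0, 0.14, 0], [0, 0, 0]], [[0, 0.17, 0], [0, 0, 0]], [[0, 0.19, 0], [0, 0, 0]], [[0, 0.19, 0], [0, 0, 0]]]' >/dev/null; python3 chk.py
python3 shift.py '[[[0, 0, 0], [0, 0, 0]], [[0, 0, 0], [0, 0, 0]], [[0, 0, 0], [0, 0, 0]], [[0, 0, 0], [0, 0, 0]]]' 0.05
python3 chk.py; python3 -c "
from h import *
import cv2
to(W(-.0445,-.02),.033)"
```

```text
y -0.0204 F [ 1.2842 -1.4803] t 10.975
t: 11.48
eef_pos: [0.5617, 0.0232, 0.032]
ee_rot: [-0.0, 0.056, 0.998, -0.0]
force: [0.8, -0.5, 0.5]
width: 0.0474
grip_force: 0.0
y -0.019 F [ 0.8075 -0.4539] t 11.475
shift [-0.0002 -0.001  -0.001 ] rot [-0.0001 -0.0004 -0.0004] | now L [-0.0447 -0.019 ] z 0.032 F [ 0.8 -0.5  0.5] FL [ 0.8075 -0.4539] t 11.475
```

```bash

python3 shift.py '[[[0, 0, -0.4], [0, 0, 0]], [[0, 0, -1.2], [0, 0, 0]], [[0, 0, -2.2], [0, 0, 0]], [[0, 0, -2.2], [0, 0, 0]]]' 0.093
python3 -c "
from h import *
to([.445,-.0245],.10,-.203)"
```

```text
t: 11.98
eef_pos: [0.5637, 0.0234, 0.1455]
ee_rot: [0.003, 0.056, 0.998, 0.0]
force: [0.2, 0.9, -0.4]
width: 0.0853
grip_force: 0.0
shift [ 0.1129 -0.0609  0.0447] rot [0.0016 0.0059 0.091 ] | now L [-0.0427 -0.0186] z 0.1455 F [ 0.2  0.9 -0.4] FL [0.0908 0.8731] t 11.975
```

```bash

python3 shift.py '[[[0.6, -0.3, 0.2], [0, 0, 0.6]], [[1.4, -0.74, 0.5], [0, 0, 1.4]], [[2, -1.1, 0.8], [0, 0, 1.82]], [[2.22, -1.22, 0.88], [0, 0, 1.82]], [[2.22, -1.22, 0.88], [0, 0, 1.82]], [[2.22, -1.22, 0.88], [0, 0, 1.82]]]' 0.093
python3 - <<'E'
from h import *
import cv2
to([.445,-.0245],.024,-.203)
im=manip.read_camera("top");cv2.imwrite("pics/top1.png",im[:,:,::-1])
cv2.imwrite("pics/c1.png",cv2.resize(im[145:275,215:385,::-1],None,fx=4.5,fy=4.5,interpolation=cv2.INTER_CUBIC))
E
```

```text
t: 12.72
eef_pos: [0.4466, -0.0243, 0.0983]
ee_rot: [0.001, 0.101, 0.995, 0.0]
force: [0.5, -0.2, 0.5]
width: 0.0925
grip_force: 0.0
shift [ 0.0016 -0.0005  0.0743] rot [0.0008 0.0017 0.001 ] | now L [-0.1538 -0.0791] z 0.0983 F [ 0.5 -0.2  0.5] FL [ 0.481  -0.1875] t 12.725
```

View pics/c1.png

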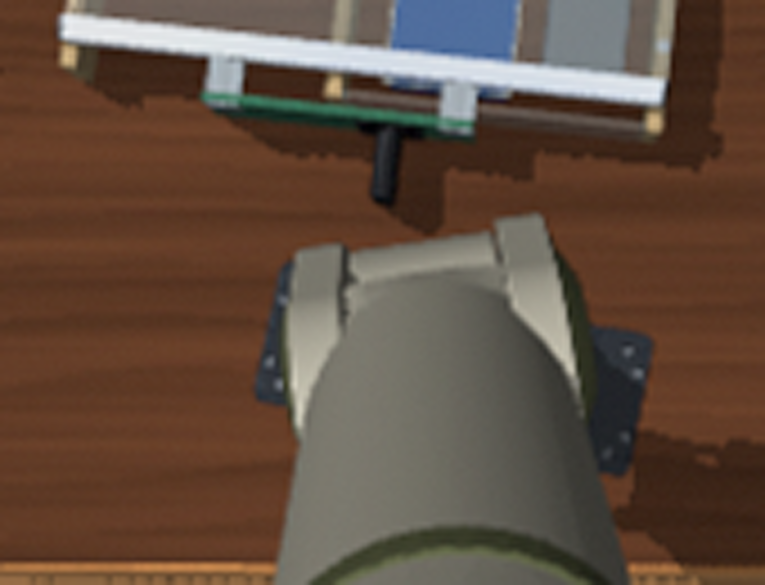

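The door now stands open. Its leading edge is at about (204,96) and the left jamb's inner edge at about (76,62). The gripper is over the organiser.

```bash
python3 - <<'E'
from h import *
f=lambda p:((np.array(p)+.5)/4.5-.5+np.array([215,145]))
print("edge",LL(ray("top",f((204,96)),.078)),LL(ray("top",f((474,134)),.078)),"fin tip",LL(ray("top",f((383,200)),.064)),"jamb",LL(ray("top",f((76,68)),.064)),"divider",LL(ray("top",f((328,95)),.064)))
for p in((40,0),(170,0),(0,0)):pass
print("reel",ray("top",(165,205),.064),LL(ray("top",(165,205),.064)))
E
python3 shift.py '[[[0.03, 0, 0.6], [0, 0, 0]], [[0.03, 0, 1.2], [0, 0, 0]], [[0.03, 0, 1.47], [0, 0, 0]], [[0.03, 0, 1.47], [0, 0, 0]]]' 0.093
python3 shift.py '[[[0, 0, 0], [0, 0, 0]], [[0, 0, 0], [0, 0, 0]], [[0, 0, 0], [0, 0, 0]], [[0, 0, 0], [0, 0, 0]], [[0, 0, 0], [0, 0, 0]]]' 0 25

```

```text
edge [-0.0113  0.0888] [-0.016  -0.0711] fin tip [-0.059  -0.0217] jamb [-0.0008  0.1696] divider [-0.0002  0.0182]
reel [0.50446323 0.37910653] [-0.1411  0.3283]
t: 13.28
eef_pos: [0.4434, -0.0244, 0.0241]
ee_rot: [-0.001, 0.101, 0.995, -0.0]
force: [-0.2, -0.4, 1.1]
width: 0.093
grip_force: 0.0
t: 13.9
eef_pos: [0.4435, -0.0247, 0.025]
ee_rot: [0.0, 0.101, 0.995, 0.0]
force: [0.3, -0.1, 6.9]
width: 0.0581
grip_force: 25.0
```

```bash
python3 -c "
from h import *
to(W(-.1315,.1295),.025)"
```

```text
shift [-0.006   0.2107  0.    ] rot [ 0.0001  0.0008 -0.0916] | now L [-0.1568 -0.0798] z 0.025 F [ 0.3 -0.1  6.9] FL [ 0.3156 -0.0495] t 13.9
```

Converted, 0.2107 m is 4.214, -0.006 m is -0.12, -0.06 rad is -1.2.

```bash
python3 shift.py '[[[0, 0, -0.04], [0, 0, 0]], [[0, 0.2, -0.04], [0, 0, -0.2]], [[-0.02, 0.6, -0.04], [0, 0, -0.4]], [[-0.02, 1.1, -0.04], [0, 0, -0.6]], [[-0.04, 1.6, -0.04], [0, 0, -0.9]], [[-0.06, 2.1, -0.04], [0, 0, -1.2]], [[-0.08, 2.6, -0.04], [0, 0, -1.4]], [[-0.1, 3.1, -0.04], [0, 0, -1.6]], [[-0.1, 3.6, -0.04], [0, 0, -1.8]], [[-0.12, 3.96, -0.04], [0, 0, -1.832]], [[-0.12, 4.14, -0.04], [0, 0, -1.832]], [[-0.12, 4.214, 0], [0, 0, -1.832]], [[-0.12, 4.214, 0], [0, 0, -1.832]]]'
python3 shift.py '[[[0, 0, 0], [0, 0, 0]], [[0, 0, 0], [0, 0, 0]], [[0, 0, 0], [0, 0, 0]], [[0, 0, 0], [0, 0, 0]]]' 0.093
python3 -c "
from h import *
to(W(-.20,.1295),.025)"
```

```text
t: 15.52
eef_pos: [0.4915, 0.1801, 0.025]
ee_rot: [0.0, 0.056, 0.998, -0.0]
force: [-1.4, 1.4, 4.6]
width: 0.0576
grip_force: 25.0
t: 16.02
eef_pos: [0.4916, 0.1804, 0.0246]
ee_rot: [0.0, 0.056, 0.998, -0.0]
force: [-0.4, 0.2, -0.3]
width: 0.0913
grip_force: 0.0
shift [ 0.0682  0.0002 -0.0004] rot [-0.0001  0.      0.0001] | now L [-0.1318  0.1294] z 0.0246 F [-0.4  0.2 -0.3] FL [-0.4227  0.108 ] t 16.025
```

```bash
python3 shift.py '[[[0.5, 0, 0], [0, 0, 0]], [[1.1, 0, 0], [0, 0, 0]], [[1.36, 0, 0], [0, 0, 0]], [[1.36, 0, 0], [0, 0, 0]], [[1.36, 0, 0], [0, 0, 0]]]' 0.093
python3 shift.py '[[[0, 0, 0], [0, 0, 0]], [[0, 0, 0], [0, 0, 0]], [[0, 0, 0], [0, 0, 0]], [[0, 0, 0], [0, 0, 0]], [[0, 0, 0], [0, 0, 0]]]' 0 20
python3 - <<'E'
from h import *
import cv2
to(W(-.035,.1295),.025)
a=manip.read_camera("top");b=manip.read_camera("scene")
A=cv2.resize(a[145:275,205:345],None,fx=4,fy=4,interpolation=cv2.INTER_CUBIC)
B=cv2.resize(b[145:275,270:450],None,fx=2,fy=2,interpolation=cv2.INTER_CUBIC)
cv2.imwrite("pics/c2.png",A[:,:,::-1]);cv2.imwrite("pics/s2.png",b[:,:,::-1])
E
```

```text
t: 16.65
eef_pos: [0.4254, 0.1883, 0.0247]
ee_rot: [0.001, 0.056, 0.998, 0.0]
force: [1.0, -0.5, -0.9]
width: 0.0929
grip_force: 0.0
t: 17.27
eef_pos: [0.4241, 0.188, 0.0246]
ee_rot: [0.0, 0.056, 0.998, -0.0]
force: [0.8, 0.1, -0.2]
width: 0.0577
grip_force: 20.0
shift [-1.648e-01  1.000e-04 -4.000e-04] rot [-0.      0.0001  0.0001] | now L [-0.1998  0.1294] z 0.0246 F [ 0.8  0.1 -0.2] FL [0.78   0.1836] t 17.275
```

View pics/c2.png

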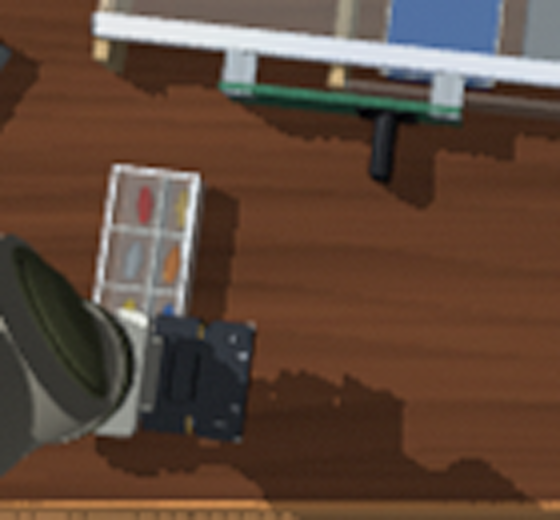

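The organiser is lined up in front of the gap, with its front corners at (113,165) and (201,175). The jamb is at x≈109 and the door edge at x≈222.

```bash
python3 - <<'E'
from h import *
f=lambda p:((np.array(p)+.5)/4-.5+np.array([205,145]))
for p,z in(((113,165),.054),((201,175),.054),((184,310),.054),((94,302),.054),((109,60),.064),((222,90),.078)):print(LL(ray("top",f(p),z)))
E
```

```text
[-0.0694  0.1588]
[-0.0695  0.099 ]
[-0.1604  0.0984]
[-0.1619  0.1587]
[-0.0004  0.1686]
[-0.0143  0.0879]
```

```bash
python3 shift.py '[[[-0.12, 0, 0], [0, 0, 0]], [[-0.36, -0.01, 0], [0, 0, 0]], [[-0.66, -0.02, 0], [0, 0, 0]], [[-0.96, -0.02, 0], [0, 0, 0]], [[-1.26, -0.02, 0], [0, 0, 0]], [[-1.5, -0.02, 0], [0, 0, 0]], [[-1.64, -0.02, 0], [0, 0, 0]]]' && python3 chk.py && python3 shift.py '[[[-0.16, 0, 0], [0, 0, 0]], [[-0.4, 0, 0], [0, 0, 0]], [[-0.7, 0, 0], [0, 0, 0]], [[-1, 0, 0], [0, 0, 0]], [[-1.3, 0, 0], [0, 0, 0]], [[-1.54, 0, 0], [0, 0, 0]], [[-1.66, 0, 0], [0, 0, 0]], [[-1.66, 0, 0], [0, 0, 0]]]' && python3 chk.py
python3 shift.py '[[[0, 0, 0], [0, 0, 0]], [[0, 0, 0], [0, 0, 0]], [[0, 0, 0], [0, 0, 0]]]' 0.075
python3 shift.py '[[[0, 0, -0.4], [0, 0, 0]], [[0, 0, -1], [0, 0, 0]], [[0, 0, -1.5], [0, 0, 0]], [[0, 0, -1.5], [0, 0, 0]]]' 0.075
python3 - <<'E'
from h import *
import cv2
to(W(-.085,.1285),.10)
E
```

```text
t: 18.25
eef_pos: [0.5058, 0.1777, 0.0246]
ee_rot: [-0.0, 0.056, 0.998, -0.0]
force: [-5.5, 1.0, 7.1]
width: 0.0579
grip_force: 20.0
y 0.1283 F [-5.5969  0.3797] t 18.25
t: 19.25
eef_pos: [0.5891, 0.1684, 0.0247]
ee_rot: [0.001, 0.056, 0.998, 0.0]
force: [-0.3, -0.9, 3.2]
width: 0.0581
grip_force: 20.0
y 0.1283 F [-0.1974 -0.9446] t 19.25
t: 19.62
eef_pos: [0.588, 0.1688, 0.0246]
ee_rot: [0.0, 0.055, 0.998, 0.0]
force: [-0.5, 0.2, -0.1]
width: 0.0743
grip_force: 0.0
t: 20.12
eef_pos: [0.589, 0.1691, 0.1014]
ee_rot: [0.002, 0.056, 0.998, 0.001]
force: [0.1, 0.2, -0.2]
width: 0.0748
grip_force: 0.0
shift [ 0.0512 -0.0005  0.0013] rot [0.0015 0.0032 0.0002] | now L [-0.0338  0.129 ] z 0.1014 F [ 0.1  0.2 -0.2] FL [0.073  0.2267] t 20.125
```

Converted, 0.065 m is 1.3, 0.03 m is 0.6.

```bash
python3 shift.py '[[[0.6, 0, 0], [0, 0, 0]], [[1.1, 0, 0], [0, 0, 0]], [[1.1, 0, 0], [0, 0, 0]], [[1.1, 0, 0.6], [0, 0, 0]], [[1.1, 0, 1.3], [0, 0, 0]], [[1.1, 0, 1.48], [0, 0, 0]], [[1.1, 0, 1.48], [0, 0, 0]]]' 0
python3 - <<'E'
from h import *
import cv2
to(W(-.05,.1285),.026)
a=manip.read_camera("top")
A=cv2.resize(a[145:275,205:345],None,fx=4,fy=4,interpolation=cv2.INTER_CUBIC)
cv2.imwrite("pics/c3.png",A[:,:,::-1])
E
```

```text
t: 21.0
eef_pos: [0.5335, 0.1746, 0.0251]
ee_rot: [-0.0, 0.056, 0.998, -0.0]
force: [0.0, -0.1, 0.5]
width: 0.0096
grip_force: 0.0
shift [-0.0395  0.0003 -0.0009] rot [-0.0007 -0.0008 -0.0001] | now L [-0.0895  0.1282] z 0.0251 F [ 0.  -0.1  0.5] FL [ 0.0369 -0.0625] t 21.0
```

View pics/c3.png

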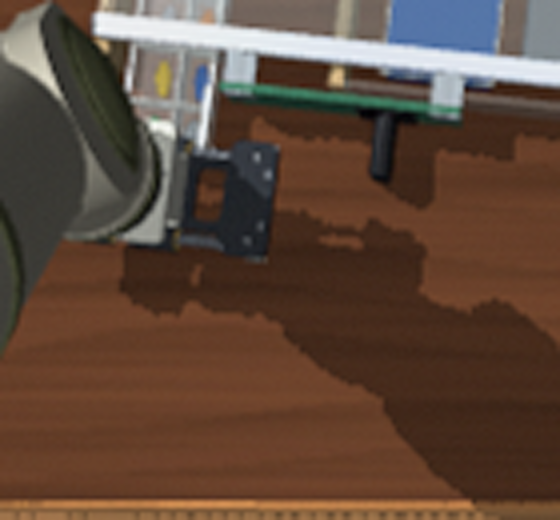

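The organiser is seated in the gap, clear of the jamb and the door edge at (222,90). The gripper is behind it, so I'll push now.

Converted, -0.012 m is -0.24, -0.006 m is -0.12.

```bash
python3 shift.py '[[[-0.12, 0, 0], [0, 0, 0]], [[-0.24, 0, 0], [0, 0, 0]], [[-0.36, 0, 0], [0, 0, 0]], [[-0.52, 0, 0], [0, 0, 0]], [[-0.68, 0, 0], [0, 0, 0]], [[-0.84, 0, 0], [0, 0, 0]], [[-1, 0, 0], [0, 0, 0]], [[-1.16, 0, 0], [0, 0, 0]], [[-1.32, 0, 0], [0, 0, 0]], [[-1.44, 0, 0], [0, 0, 0]], [[-1.51, 0, 0], [0, 0, 0]], [[-1.51, 0, 0], [0, 0, 0]], [[-1.51, 0, 0], [0, 0, 0]]]'
python3 - <<'E'
from h import *
import cv2
to(W(-.002,.1285),.026)
a=manip.read_camera("top");cv2.imwrite("pics/top4.png",a[:,:,::-1])
b=manip.read_camera("scene")
A=cv2.resize(a[85:185,220:310],None,fx=4,fy=4,interpolation=cv2.INTER_CUBIC)
B=cv2.resize(b[160:260,350:450],None,fx=4,fy=4,interpolation=cv2.INTER_CUBIC)
cv2.imwrite("pics/c4.png",np.hstack([A,B])[:,:,::-1])
E
```

```text
t: 22.68
eef_pos: [0.6086, 0.1665, 0.0257]
ee_rot: [0.0, 0.056, 0.998, 0.0]
force: [-0.4, 0.2, -0.5]
width: 0.0003
grip_force: 0.0
shift [-0.012  -0.     -0.0003] rot [0.0002 0.0008 0.0002] | now L [-0.014   0.1285] z 0.0257 F [-0.4  0.2 -0.5] FL [-0.3985  0.1574] t 22.675
```

View pics/c4.png

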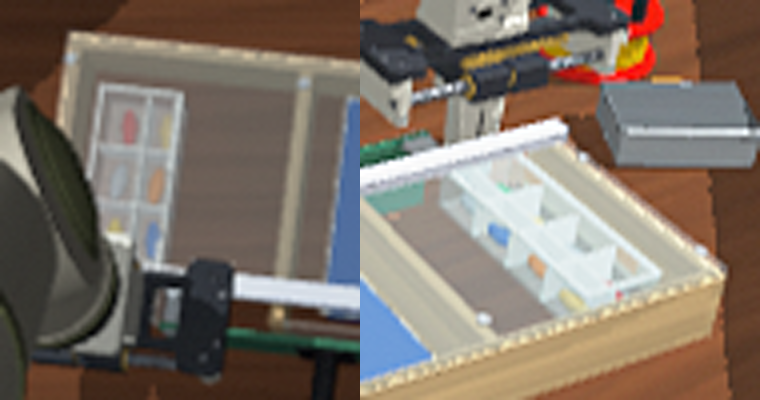

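The organiser is mostly inside, with its front corners at (101,83) and (185,90) in the left crop. It looks straight.

```bash
python3 - <<'E'
from h import *
f=lambda p:((np.array(p)+.5)/4-.5+np.array([220,85]))
for p,z in(((101,83),.054),((185,90),.054),((165,262),.054),((88,40),.07),((300,78),.07),((71,33),.064)):print(LL(ray("top",f(p),z)))
E
```

```text
[0.1554 0.1567]
[0.1568 0.0985]
[0.036  0.0966]
[0.1792 0.1654]
[0.1686 0.019 ]
[0.1849 0.1793]
```

Converted, -0.006 m is -0.12, -0.003 m is -0.06.

```bash
python3 shift.py '[[[-0.06, 0, 0], [0, 0, 0]], [[-0.12, 0, 0], [0, 0, 0]], [[-0.18, 0, 0], [0, 0, 0]], [[-0.21, 0, 0], [0, 0, 0]], [[-0.21, 0, 0], [0, 0, 0]]]'; python3 chk.py
python3 shift.py '[[[0.4, 0, 0], [0, 0, 0]], [[1, 0, 0], [0, 0, 0]], [[1.4, 0, 0], [0, 0, 0]], [[1.4, 0, -0.8], [0, 0, 0]], [[1.4, 0, -2], [0, 0, 0]], [[1.8, 1.2, -2.4], [0, 0, 0]], [[2, 2.4, -2.4], [0, 0, 0]], [[2, 3.6, -2.4], [0, 0, 0]], [[2, 4, -2.4], [0, 0, 0]], [[2, 4, -2.4], [0, 0, 0]], [[2, 4, -2.4], [0, 0, 0]]]'
python3 - <<'E'
from h import *
import cv2
a=manip.read_camera("top");cv2.imwrite("pics/top5.png",a[:,:,::-1])
A=cv2.resize(a[85:215,215:385],None,fx=4.5,fy=4.5,interpolation=cv2.INTER_CUBIC)
cv2.imwrite("pics/c5.png",A[:,:,::-1]); print(manip.sense()["t"])
E
```

```text
t: 23.4
eef_pos: [0.619, 0.1653, 0.0256]
ee_rot: [0.0, 0.056, 0.998, 0.0]
force: [-1.1, 0.2, 1.7]
width: 0.0007
grip_force: 0.6
y 0.1285 F [-1.1036  0.0486] t 23.4
t: 24.78
eef_pos: [0.542, 0.3726, 0.1454]
ee_rot: [0.0, 0.057, 0.998, -0.001]
force: [0.1, -0.5, -0.0]
width: 0.0007
grip_force: 0.0
24.825
```

View pics/c5.png

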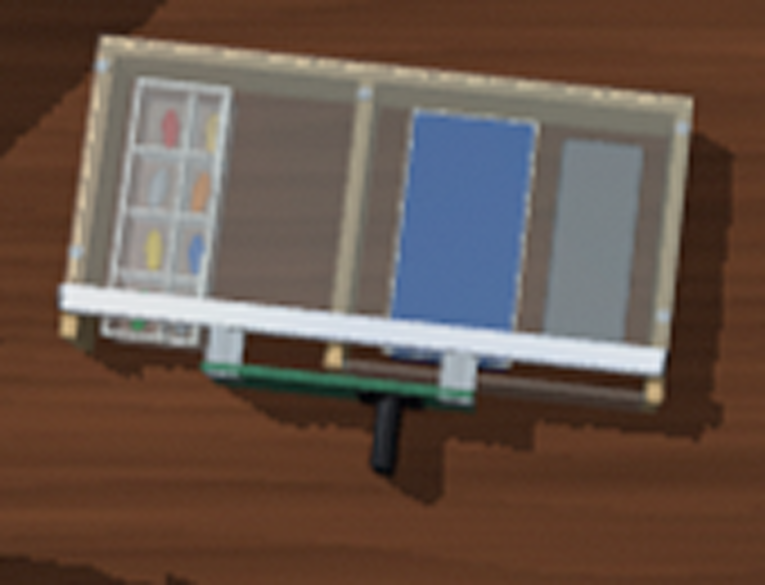

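The organiser is inside, with its rear corners at (103,335) and (194,345). The door is unmoved, its edge still at about (204,368). I'll check the numbers.

```bash
python3 - <<'E'
from h import *
import cv2
f=lambda p:((np.array(p)+.5)/4.5-.5+np.array([215,85]))
for p,z in(((139,79),.054),((231,88),.054),((194,345),.054),((103,335),.054),((68,337),.064),((655,403),.064)):print(LL(ray("top",f(p),z)))
a=cv2.imread("pics/top0.png").astype(int);b=cv2.imread("pics/top5.png").astype(int)
d=(abs(a-b).max(2)>40)
for n,(u0,v0,u1,v1) in dict(pirks=(385,195,435,270),lamp=(408,125,440,158),oil=(436,150,464,178),sd=(454,196,502,255),hook=(158,135,210,182)).items():print(n,d[v0:v1,u0:u1].sum())
E
```

```text
[0.1646 0.1562]
[0.1652 0.0994]
[0.0045 0.1011]
[0.0045 0.1564]
[-0.0007  0.1744]
[-0.0013 -0.1771]
pirks 0
lamp 0
oil 0
sd 0
hook 109
```

```bash
python3 -c "
from station import manip
print(manip.finish_job())"
```

```text
the job is handed in; nothing more can be done
None
```

The job is handed in: I slid the door until it bound at a gap of about 85 mm (never pushing past about 6 N), backed it off to about 81 mm, and pushed the organiser in straight, its rear end about 5 mm inside the front. The pirks, headlamp, oil and screwdriver show no change in the before/after pictures; the hook box's area did change, which I put down to the arm or its shadow but didn't confirm, and I didn't compare the reel, though the arm was not planned to touch either.

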